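Hold a freshly glued lino block under the lever press

TASK

The oblong printing block has just had its lino glued on and needs pressing while the glue takes. Lay it lino side up on the pulled-out bed of the lever press, snug against the three register pins (one end at the single pin, a long side along the pair), slide the bed fully home under the platen, then push the lever down until it is level and finish while still holding it there, so that the rubber pad keeps squeezing the block. Do not force the lever on down to its stop, which would crush the fresh lino, and leave the square block, the glue stick and the ink bottle where they are.

Things in the scene. Friction and masses are not known exactly. Their poses are not given: they have to be found in the camera images.
- press: Bench lever press of dark iron, fixed to the table. Origin on the table under the platen's centre; its lever points to its own -x (roughly towards the robot), its bed comes out to its own -y (roughly to the robot's right). Foot 236 (x) by 110 mm (y); posts at x = -94 and +94 mm; crosshead 182 mm high, ram above it to 227 mm; bed track 140 mm wide, from y = +55 to -270 mm.
- lino_block: Oblong printing block, wood 20 mm thick with 4 mm brown lino carved with a leaf on top; 45 mm (its x) by 70 mm (its y) by 24 mm high, about 75 g. Origin at the centre of its underside, z up. It lies on the table lino side up.
- square_block: The other printing block, 52 x 52 x 24 mm, a sun carved in its lino; origin at the centre of its underside. A bystander.
- glue_stick: Glue stick standing upright, 27 mm across and 92 mm high, origin at the centre of its underside. A bystander.
- ink_bottle: Square ink bottle with a black cap, 45 x 45 x 70 mm, origin at the centre of its underside. A bystander.
- bed (a joint): How far the press bed is pulled out (m): 0 = fully home at its stop, 0.135 = fully out. It slides along the press's y with about 2 N of friction and stays where it is left. It starts 115 to 135 mm out.
- register (a point): Point on the bed's flat top, 30 mm above the table, where the centre of the block's underside comes when the block touches all three pins, its 70 mm length along y; axes parallel to the press's. Bed 116 mm wide (x), from y = +50 to -130 mm. With the bed home this point is under the platen's middle, the pad 14 mm above the block.
- bed_knob (a point): Centre of the top of the black knob standing on the bed, 20 mm thick and 31 mm high above the bed (narrower, 13 mm, below 14 mm height), 115 mm to the -y side of the register point. Pinch it or push it to slide the bed; with the bed home its centre is 56 mm from the front of the lever (along y of the press).
- lever_angle (a joint): Angle the lever has been pushed down (rad): 0 = up at rest, pointing 0.70 rad above level; 0.70 = level; 0.95 = stop. It springs back up when let go. Geared to the platen at 30 mm per rad: the pad meets the block at about 0.47, then gives 3 N per mm of platen travel, so the squeeze is about 26 N at level.
- grip_mid (a point): Point on the centre line of the lever's grip, 200 mm from the shaft. The grip is a round black bar 26 mm thick, from 140 to 252 mm from the shaft. Pushed straight down at a level distance of 175 mm from the shaft it stays under the push all the way; that takes about 2 N to start, 5 N when the pad meets the block and 12 N at level, where its top is 163 mm above the table.
- lever: The whole lever: hub, steel bar 13 mm thick and grip. Origin on the shaft, 4 mm behind the grip's centre line; its own -x points out along the lever.
- pad: Rubber pad under the platen, 68 mm (x) by 88 mm (y); origin at the centre of its underside.
- end_pin (a point): Foot of the single register pin on the bed, at (0, +39) mm from the register point. The pair of pins stands at (+26.5, +26) and (+26.5, -26) mm from the register point, on the side away from the robot. All are upright steel pins 8 mm thick and 10 mm high; the fingers fit between the pair.
- shaft (a point): Point on the lever's shaft, where the grip's centre line meets it: 150 mm above the table, at (0, -46) mm of the press; the shaft runs along the press's y. Hub and lever lie between y = -32 and -59 mm of the press, in front of the pinion housing (76 mm wide, front face at y = -30 mm).
Mind the look-alikes: they are no part of the job. What is shaped like the lino_block but blue or turquoise is not meant.

How it is judged (in metres and radians):
On the way, in this order (a step that is already met when the one before it is completed fails the run):
1. the oblong block lies flat on the bed against the register pins, let go (distance between lino_block and register below 0.006 m and angle between the y axis of lino_block and the y axis of register, either way round below 0.08 rad and angle between lino_block's own z axis and vertical below 0.06 rad and contact force between the fingers and lino_block below 0.1 N), for 0.2 s.
2. the bed is fully home (value of joint bed below 0.005 m), for 0.2 s.
At the end, for the whole second after the job is handed in: The bed is home (within 5 mm), the oblong block lies flat on it, lino up, within 4 mm of its place against the pins and within 0.08 rad of square; the robot holds the lever within 0.10 rad of level, at rest, and the pad presses on the block with more than 8 N (value of joint bed below 0.005 m and x of lino_block in the frame of register between -0.004 and 0.004 m and y of lino_block in the frame of register between -0.004 and 0.004 m and z of lino_block in the frame of register between -0.003 and 0.003 m and angle between the y axis of lino_block and the y axis of register, either way round below 0.08 rad and angle between lino_block's own z axis and vertical below 0.06 rad and value of joint lever_angle between 0.6 and 0.8 rad and velocity of joint lever_angle below 0.1 rad/s and contact force between pad and lino_block above 8 N and contact force between any of the fingers, the arm and lever above 2 N); the arm keeps its last pose, push and grip.
It fails at once if the lever is forced down towards its stop (more than 0.18 rad below level) (value of joint lever_angle above 0.88 rad).
It fails at once if the square block, the glue stick or the ink bottle is disturbed (moved more than 30 mm or tipped over) (distance of any of square_block, glue_stick, ink_bottle from where it was at the start of the episode above 0.03 m or angle between any of glue_stick, ink_bottle's own z axis and vertical above 0.5 rad).
It also fails if it takes over 61 s, if anything falls off the work surface, if the arm or the gripper's body presses on something with over 40 N, if the wrist force passes 120 N, or if a joint passes its speed limit or range.

ROBOT

A 6-joint arm with a two-finger parallel gripper is mounted at the origin on a cart in front of the work surface, level with it; the furniture and walls round the work are solid. World frame = base frame: x ahead of the robot, y to its left, z up, the work surface at z = 0. Lengths are in m, angles in degrees, forces in N, time in s.
With the tool pointing down it reaches from about 0.4 to 0.825 m from the base axis. Payload 7 kg.
Tool frame: the origin (TCP) lies midway between the tips of the shut fingers; the grasp point (between the pads) lies 19 mm behind it; z points along the fingers, x is the direction in which the jaws open and shut, and the axes are right-handed (so a half turn about z gives the same grasp; the last joint's range is limited). The gripper opens to 88 mm and grips with 3 to 60 N. Pads are 19 mm wide; open, the fingers measure 130 mm over their backs; the gripper's body (78 mm by 193 mm) begins 47 mm behind the grasp point.
Start: joints at [-58.264, 20.546, 0.682, 0, -70.136, -16.507], TCP at [0.177, -0.651, 0.227] pointing down, gripper open.
Joint ranges: [-176.03, 176.03], [-82.01, 121.73], [-58.28, 71.71], [-173.87, 95.51], [-174.79, -0.11], [-173.66, 173.66]. Speed limits (degrees/s): [136.94, 136.94, 172.46, 180, 180, 180].

INTERFACE

Orientations are given as [roll, pitch, yaw] about the fixed x, y, z axes, in that order (R = Rz(yaw) Ry(pitch) Rx(roll)).
In Python, from plant import ctrl, vision, nets gives the robot as it stands.
- The arm moves only by the shell command python3 -m jog 'ROWS'. ROWS is text: rows parted by semicolons, each of 7 numbers parted by spaces: the turn, a rotation vector about the tool's x, y, z in units of 0.1 rad (1.0 is 0.1 rad), then the shift along the tool's x, y, z in units of 4 cm (1.0 is 4 cm), then the opening, from -1 (shut) to 1 (fully open). In form: rx ry rz x y z jaw; .... A call has 1 to 8 rows; each row shifts and turns the commanded pose from where the row before left it, along the tool's axes as they then stand; what a row does not reach is not made up. A row lasts 1/8 s, in which the tool goes at most 62.5 mm and 10.7 degrees, less where a joint would pass 70% of its speed; a pose out of reach is approached as far as the arm can. A call with a number of a shift or a turn outside -1 to 1 is refused whole. A call with a gripper value outside its range is refused whole. The fingers move at their own pace and stop on an object; the grip force is fixed at half the most. Time passes only in rows, so rows that do not move let the fingers close. It gives the time, the measured TCP pose, the force and the opening at its end, in the units of the state.
- ctrl.get_obs(): the state, without advancing time (a new reading comes with each control period).
- vision.snapshot(name): name is "scene" or "side" or "wrist"; returns (picture, depth): 384x512x3 uint8, red, green, blue; 384x512 float32, m along the optical axis (not along the pixel's ray), 0 where there is no reading.
- vision.camera_info(name): a dict with "camera_matrix" (3x3 intrinsics, pixels), "D" ([k1, k2, p1, p2, k3] as OpenCV has them; the pictures are not rectified), "camera_from_world" (4x4, takes a point from world to camera coordinates); the wrist camera has in their place "tool_from_camera" (4x4, takes a point from camera to tool coordinates, whose origin is the TCP and whose axes are the tool frame's). Camera axes: x right, y down, z forward; pixel columns grow to the right and rows downward; lengths in m; the calibration is good to about 2 mm. A picture is of the moment at which its call begins: read the wrist's pose just before it. camera_info takes no time and is no camera call.
- ctrl.close_job(): hands the job in, once; it reports no verdict.
Trained networks look in the newest picture that a camera, given by its name, has taken for a name from the list of things; names that differ only in an ending like _2 or _b are one class to them, and where a whole thing is asked for, a point or a joint stands for the part that bears it (a point fixed in the world has none). Each returns a list of dicts, best first, with "score" (0 to 1); they miss things now and then, are a little off and sometimes report something else, mostly with a low value. They report only what shows in the picture. A call takes as long as a camera call. They do not tell look-alikes from the thing itself.
- nets.boxes_of(target, camera): "location" ([x, y, z] in m, in world coordinates, good to about 4 mm: the middle of the surface that is visible of it).
The state is a dict: "clock": time; "joint_pos": joint angles; "qvel": joint speeds; "tau": joint torques, N m; "tool_pos": TCP position; "orientation": TCP orientation; "force": force on the tool from outside, world axes, zero at the start; "moment": the same for the moment, N m; "opening": finger opening in m.
Only numpy, scipy, OpenCV 4.12 (cv2) and the standard library are available. Lean on these libraries where they do the work, as an engineer would, in place of code of your own. Each camera call takes 0.05 s, during which the arm holds its last target.

## Working session

There is one attempt and no reset: what is moved stays moved. The work goes in short steps, Python scripts to look and compute and a shell command to move; the robot and the scene stay as the last step left them, time stands still between calls to the robot, and variables do not carry over. Pictures are saved under pics/ and viewed, and the job is handed in when it is done.

```bash
ls; mkdir -p pics; cat > h.py <<'E'
from plant import ctrl, vision, nets
import numpy as np, cv2
from scipy.spatial.transform import Rotation as R
def save(name,fn):
    p,d=vision.snapshot(name); cv2.imwrite('pics/'+fn+'.png',p[:,:,::-1]); np.save('/tmp/'+fn+'.npy',d); return p,d
def T_tool():
    o=ctrl.get_obs(); T=np.eye(4); T[:3,:3]=R.from_euler('xyz',o['orientation'],degrees=True).as_matrix(); T[:3,3]=o['tool_pos']; return T
def px2w(name,u,v,z,T=None):
    c=vision.camera_info(name); K=np.array(c['camera_matrix']);D=np.array(c['D'])
    n=cv2.undistortPoints(np.array([[[u,v]]],float),K,D)[0,0]
    return (cam2w(name,T)@np.array([n[0]*z,n[1]*z,z,1]))[:3]
def cam2w(name,T=None):
    c=vision.camera_info(name)
    return T@np.array(c['tool_from_camera']) if name=='wrist' else np.linalg.inv(np.array(c['camera_from_world']))
def plane(name,u,v,h,T=None):
    a=px2w(name,u,v,.1,T);b=px2w(name,u,v,1.,T); s=(h-a[2])/(b[2]-a[2]); return a+s*(b-a)
def w2px(name,P,T=None):
    c=vision.camera_info(name); M=np.linalg.inv(cam2w(name,T)); p=M@np.r_[P,1]
    q,_=cv2.projectPoints(p[:3].reshape(1,1,3),np.zeros(3),np.zeros(3),np.array(c['camera_matrix']),np.array(c['D'])); return q[0,0]
E
python3 - <<'E'
from h import *
np.set_printoptions(precision=4,suppress=True)
print(ctrl.get_obs())
save('scene','s0');
for t in ['lino_block','press','register','bed_knob','grip_mid','end_pin','square_block','glue_stick','ink_bottle','lever']:
    print(t,[(np.round(x['location'],3),round(x['score'],2)) for x in nets.boxes_of(t,'scene')])
save('side','d0');save('wrist','w0')
E
```

```text
pics
{'clock': 0.0, 'joint_pos': array([-58.2637,  20.5914,   0.6345,  -0.0187, -70.1352, -16.5069]), 'qvel': array([ 0.0111, -0.0842,  0.0062, -0.0726, -0.0359,  0.0105]), 'tau': array([  0.0003, -58.272 ,  29.3052,   6.9971,   0.007 ,  -0.0001]), 'tool_pos': array([ 0.1772, -0.6508,  0.2256]), 'orientation': array([-179.9907,   -0.0933,  105.223 ]), 'force': array([-0.1687,  0.1576,  0.1527]), 'moment': array([-0.0059,  0.0043,  0.012 ]), 'opening': 0.08747074967186497}
lino_block [(array([ 0.686, -0.206,  0.023]), 0.52)]
press [(array([0.578, 0.115, 0.027]), 0.92), (array([0.472, 0.102, 0.262]), 0.74)]
register [(array([ 0.593, -0.02 ,  0.03 ]), 0.67)]
bed_knob [(array([ 0.596, -0.019,  0.027]), 0.71)]
grip_mid [(array([0.476, 0.102, 0.261]), 0.69)]
end_pin [(array([ 0.596, -0.017,  0.031]), 0.86)]
square_block []
glue_stick []
ink_bottle [(array([0.589, 0.374, 0.035]), 0.85)]
lever [(array([0.474, 0.102, 0.266]), 0.81)]
```

View pics/s0.png

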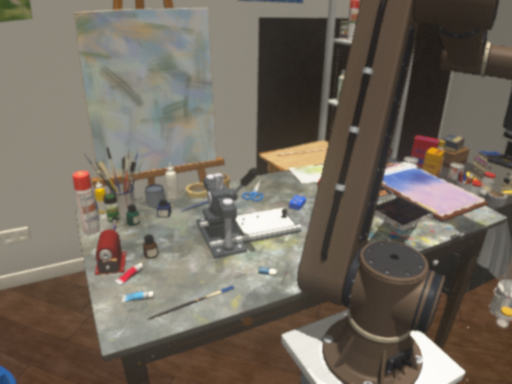

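View pics/d0.png

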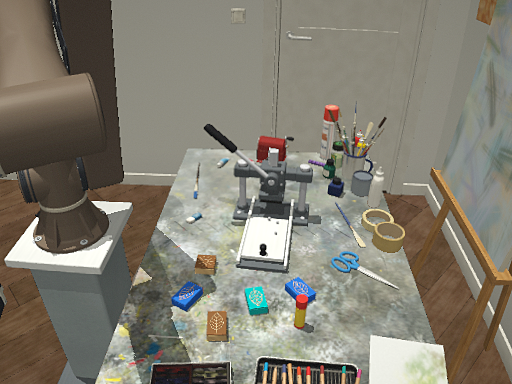

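View pics/w0.png

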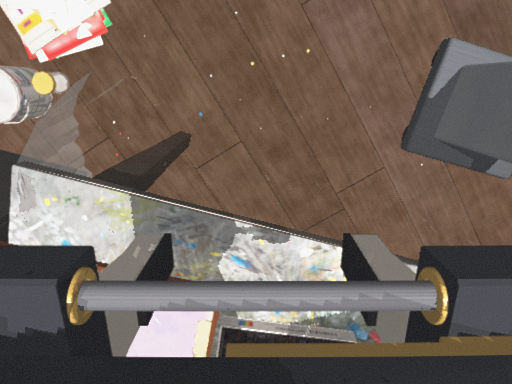

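The side view shows the blocks. Brown ones are at (217,325) and (205,264). The look-alikes are blue at (187,296), turquoise at (257,300) and blue at (300,289). The glue stick is at (300,312), and the bed with its knob at (263,250). I'll check a close crop.

```bash
python3 - <<'E'
from h import *
np.set_printoptions(precision=4,suppress=True)
p=cv2.imread('pics/d0.png'); d=np.load('/tmp/d0.npy')
cv2.imwrite('pics/d0c.png',cv2.resize(p[180:350,150:350],None,fx=4,fy=3.5,interpolation=cv2.INTER_CUBIC)[:600])
for t in ['lino_block','bed_knob','grip_mid','end_pin','square_block','glue_stick','ink_bottle','lever','pad','press']:
    print(t,[(np.round(x['location'],3),round(x['score'],2),np.round(w2px('side',x['location']))) for x in nets.boxes_of(t,'side')])
for (u,v) in [(217,325),(205,264),(187,296),(257,300),(300,289),(263,250)]:
    print(u,v,px2w('side',u,v,d[v,u]))
E
```

```text
lino_block [(array([ 0.694, -0.224,  0.024]), 0.96, array([298., 289.])), (array([ 0.421, -0.264,  0.022]), 0.86, array([187., 296.])), (array([ 0.502, -0.353,  0.024]), 0.82, array([216., 326.])), (array([ 0.59 , -0.271,  0.022]), 0.65, array([256., 302.]))]
bed_knob [(array([ 0.603, -0.039,  0.027]), 0.63, array([264., 240.]))]
grip_mid [(array([0.512, 0.088, 0.234]), 0.94, array([236., 154.]))]
end_pin [(array([ 0.6  , -0.043,  0.032]), 0.73, array([263., 239.]))]
square_block [(array([ 0.444, -0.151,  0.026]), 0.86, array([203., 264.]))]
glue_stick [(array([ 0.689, -0.323,  0.066]), 0.75, array([299., 308.]))]
ink_bottle []
lever []
pad [(array([0.51 , 0.09 , 0.237]), 0.71, array([235., 152.])), (array([0.612, 0.088, 0.074]), 0.51, array([269., 201.]))]
press [(array([0.604, 0.087, 0.029]), 0.6, array([266., 213.]))]
217 325 [ 0.505  -0.3498  0.0242]
205 264 [ 0.4482 -0.1484  0.0239]
187 296 [ 0.4205 -0.2652  0.0229]
257 300 [ 0.5926 -0.2647  0.0217]
300 289 [ 0.698  -0.2279  0.0284]
263 250 [ 0.6012 -0.1112  0.0505]
```

View pics/d0c.png

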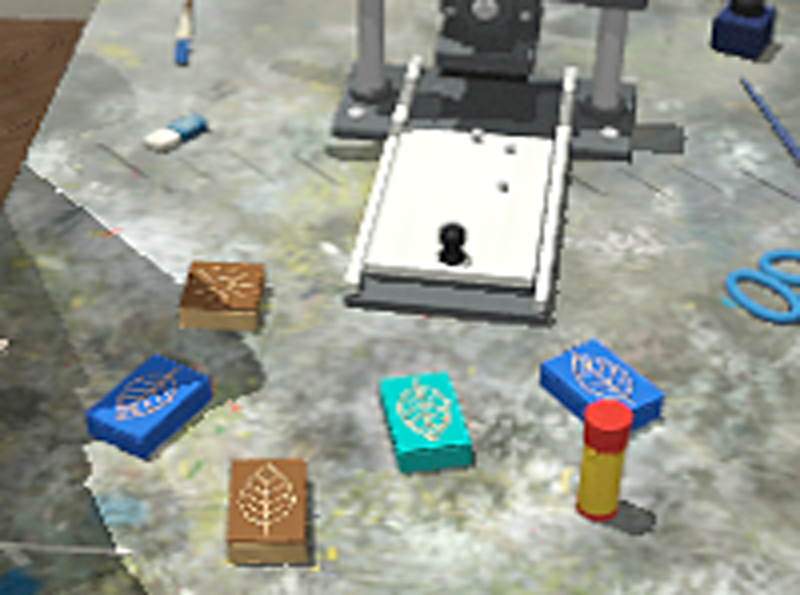

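The target is the brown leaf block at side pixel (217,325), about (0.504,-0.352). The brown block at (205,264) is the square one with the sun. The blue and turquoise leaf blocks are look-alikes. Next I'll check the wrist camera geometry and the press axes.

```bash
python3 - <<'E'
from h import *
np.set_printoptions(precision=4,suppress=True)
print(vision.camera_info('wrist'))
p=cv2.imread('pics/d0.png'); 
# bed top corners in crop (px/4+150, px/3.5+180)
for n,(a,b),h in [('bedNL',(362,265),.03),('bedNR',(535,282),.03),('bedFL',(425,130),.03),('bedFR',(552,137),.03),('pinA',(477,138),.04),('pinB',(511,150),.04),('pinC',(503,187),.04),('knob',(452,230),.061)]:
    print(n,plane('side',a/4+150,b/3.5+180,h))
g=p[300:345,195:240]; hsv=cv2.cvtColor(p,cv2.COLOR_BGR2HSV)
E
```

```text
{'camera_matrix': array([[338.8687,   0.    , 256.8287],
       [  0.    , 338.8687, 190.5576],
       [  0.    ,   0.    ,   1.    ]]), 'D': array([-0.0236,  0.    ,  0.    ,  0.    ,  0.    ]), 'tool_from_camera': array([[ 1.    , -0.0006, -0.0007, -0.001 ],
       [ 0.0008,  0.9523,  0.3052, -0.0824],
       [ 0.0005, -0.3052,  0.9523, -0.159 ],
       [ 0.    ,  0.    ,  0.    ,  1.    ]])}
bedNL [ 0.5407 -0.1152  0.03  ]
bedNR [ 0.658 -0.127  0.03 ]
bedFL [0.5751 0.0641 0.03  ]
bedFR [0.6722 0.0606 0.03  ]
pinA [0.615  0.0417 0.04  ]
pinB [0.6406 0.0264 0.04  ]
pinC [ 0.6351 -0.0242  0.04  ]
knob [ 0.6007 -0.1058  0.061 ]
```

```bash
python3 -m jog '-0 0 -1 0.6 1 0 1;0 0 -1 0.5 1 0 1;0 0 -1 0.4 1 0 1;0 0 -1 0.3 1 0 1;0 0 -1 0.1 1 0 1;0 0 -1 0 1 0 1;0 0 -1 -0.1 1 0 1;0 0 -1 -0.2 1 0 1'
```

```text
clock: 2.15
tool_pos: [0.4126, -0.408, 0.2268]
orientation: [-180.0, 0.0, 151.3]
force: [0.2, -1.0, 0.5]
opening: 0.0877
```

```bash
python3 -m jog '0 0 -1 -0.3 0.2 0 1;0 0 -1 -0.35 0.2 0 1;0 0 -1 -0.4 0.2 0 1;0 0 -1 -0.45 0.2 0 1;0 0 -1 -0.5 0.2 0 1;0 0 0 0 0 0 1' ; python3 - <<'E'
from h import *
print(ctrl.get_obs()['tool_pos'],ctrl.get_obs()['orientation'])
save('wrist','w1')
E
```

```text
clock: 2.9
tool_pos: [0.5008, -0.3927, 0.2262]
orientation: [180.0, -0.0, 179.8]
force: [-1.0, -0.7, -0.7]
opening: 0.0875
[ 0.50083222 -0.39269115  0.22616055] [ 1.79991459e+02 -1.77983499e-02  1.79799764e+02]
```

View pics/w1.png

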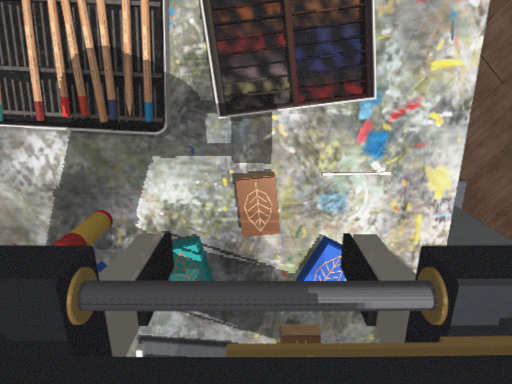

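The brown leaf block shows at (258,203) in the wrist view. The turquoise and blue blocks are at (190,262) and (325,265). Next is a precise outline.

```bash
python3 - <<'E'
from h import *
np.set_printoptions(precision=4,suppress=True)
T=T_tool();p=cv2.imread('pics/w1.png');d=np.load('/tmp/w1.npy')
c=p[160:250,215:300]; cv2.imwrite('pics/w1c.png',cv2.resize(c,None,fx=6,fy=6,interpolation=cv2.INTER_CUBIC))
# segment by depth -> world z, x,y
pts=[]
for v in range(160,250):
  for u in range(215,300):
    if d[v,u]>0:
      w=px2w('wrist',u,v,d[v,u],T)
      if w[2]>.018: pts.append(np.r_[w,u,v])
pts=np.array(pts); print(len(pts),np.median(pts[:,2]))
r=cv2.minAreaRect((pts[:,:2]*1000).astype(np.float32)); print(r)
r2=cv2.minAreaRect(pts[:,3:].astype(np.float32)); b=cv2.boxPoints(r2)
B=np.array([plane('wrist',*q,.024,T) for q in b]); print(b,B,B.mean(0))
for i in range(4):
  e=B[(i+1)%4]-B[i]; print(np.linalg.norm(e),np.degrees(np.arctan2(e[1],e[0])))
E
```

```text
Traceback (most recent call last):
  File "h.py", line 9, in px2w
    c=vision.camera_info(name); K=np.array(c['camera_matrix']);D=np.array(c['D'])
ValueError: time passes only in moves, steps and waits
```

View pics/w1c.png

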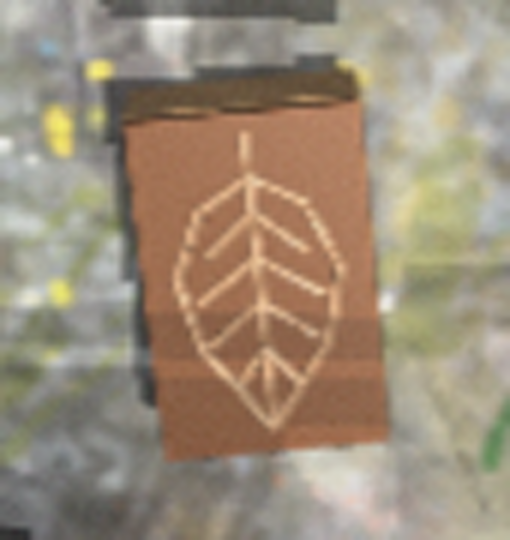

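```bash
python3 - <<'E'
s=open('h.py').read()
s=s.replace("def save","_C={}\ndef ci(n):\n    if n not in _C: _C[n]=vision.camera_info(n)\n    return _C[n]\ndef save",1)
a,b=s.split("return _C[n]",1); b=b.replace("vision.camera_info(name)","ci(name)"); open('h.py','w').write(a+"return _C[n]"+b)
E
python3 - <<'E'
from h import *
np.set_printoptions(precision=4,suppress=True)
T=T_tool()
b=np.array([(123,120),(360,98),(388,438),(165,460)])/6+[215,160]
B=np.array([plane('wrist',*q,.024,T) for q in b-0.4]); print(B,B.mean(0))
for i in range(4):
  e=B[(i+1)%4]-B[i]; print(np.linalg.norm(e),np.degrees(np.arctan2(e[1],e[0])))
d=np.load('/tmp/w1.npy');print(px2w('wrist',258,203,d[203,258],T))
E
```

```text
[[ 0.5253 -0.3741  0.024 ]
 [ 0.4816 -0.378   0.024 ]
 [ 0.4755 -0.3096  0.024 ]
 [ 0.5189 -0.3051  0.024 ]] [ 0.5004 -0.3417  0.024 ]
0.04389443380210518 -174.84871396423227
0.06872265966741613 95.10856026125175
0.043649222825776525 5.8253388620948705
0.06923641764937788 -84.68570141883528
[ 0.5001 -0.347   0.0256]
```

The measured corners give 44×69 mm, which matches 45×70. The centre is (0.500,-0.342) and the yaw +5.2°.

```bash
python3 -m jog '0 0 -0.94 0 0 0 1;0 0 0 -0.1 0.67 0 1;0 0 0 0 0.6 0.5 1;0 0 0 0 0 1 1;0 0 0 0 0 1 1;0 0 0 0 0 1 1;0 0 0 0 0 0 1' ; python3 - <<'E'
from h import *
save('wrist','w2')
E
```

```text
clock: 3.82
tool_pos: [0.4965, -0.3416, 0.084]
orientation: [179.9, -0.3, -175.0]
force: [-0.2, 0.0, -0.6]
opening: 0.0876
```

View pics/w2.png

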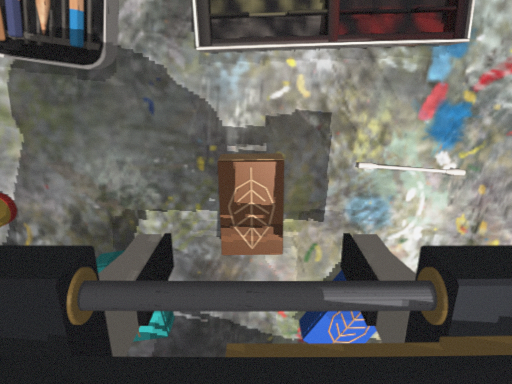

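The block is square to the jaws, about 4 mm to one side. I'll descend and grip.

```bash
python3 -m jog '0 0 0 -0.1 0 0.7 1;0 0 0 0 0 0.7 1;0 0 0 0 0 0.53 1;0 0 0 0 0 0 1;0 0 0 0 0 0 -0.5;0 0 0 0 0 0 -0.5;0 0 0 0 0 0 -0.5;0 0 0 0 0 0 -0.5'
```

```text
clock: 4.88
tool_pos: [0.5035, -0.3419, 0.0098]
orientation: [-180.0, 0.0, -174.9]
force: [-1.1, 0.2, 0.8]
opening: 0.0532
```

```bash
python3 -m jog '0 0 0 0 0 0 -0.5;0 0 0 0 0 0 -0.5;0 0 0 0 0 0 -0.5;0 0 0 0 0 0 -0.5'
```

```text
clock: 5.38
tool_pos: [0.5031, -0.3418, 0.0095]
orientation: [180.0, -0.0, -174.9]
force: [-2.3, -0.0, 3.9]
opening: 0.0445
```

Gripped, with the opening at 44.5 mm. Next I'll lift, turn to the press's yaw and look at the bed with the wrist camera.

```bash
python3 -m jog '0 0 0 0 0 -1 -0.5;0 0 0 0 0 -1 -0.5;0 0 0.95 0 0 -1 -0.5;0 0 0.95 0 0 -1 -0.5;0 0 0 -0.4 1 -0.5 -0.5;0 0 0 -0.4 1 0 -0.5;0 0 0 -0.4 1 0 -0.5;0 0 0 -0.35 1 0 -0.5'; python3 -m jog '0 0 0 0 1 0 -0.5;0 0 0 0 0 0 -0.5'; python3 - <<'E'
from h import *
save('wrist','w3')
E
```

```text
clock: 6.38
tool_pos: [0.5817, -0.1875, 0.1891]
orientation: [180.0, 0.0, 174.2]
force: [1.5, -0.6, -0.3]
opening: 0.0448
clock: 6.62
tool_pos: [0.5856, -0.1466, 0.1889]
orientation: [180.0, -0.0, 174.4]
force: [1.2, -0.9, -0.6]
opening: 0.0446
```

View pics/w3.png

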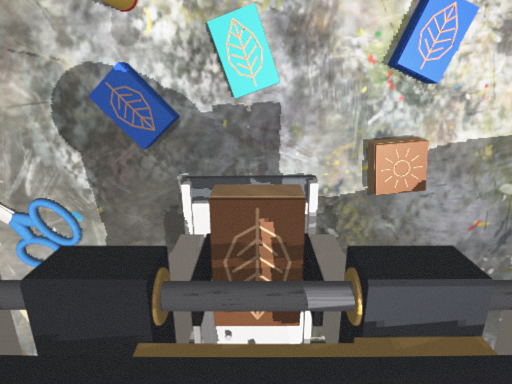

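```bash
python3 - <<'E'
from h import *
p=cv2.imread('pics/d0.png'); cv2.imwrite('pics/d0p.png',cv2.resize(p[205:275,225:310],None,fx=8,fy=8,interpolation=cv2.INTER_CUBIC))
p=cv2.imread('pics/w3.png'); cv2.imwrite('pics/w3p.png',cv2.resize(p[165:355,165:340],None,fx=3,fy=3,interpolation=cv2.INTER_CUBIC))
E
```

```text
(no output)
```

View pics/d0p.png

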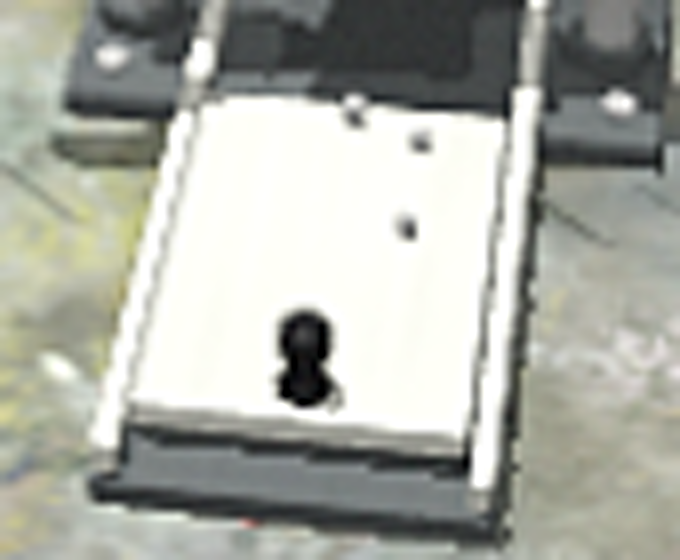

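View pics/w3p.png

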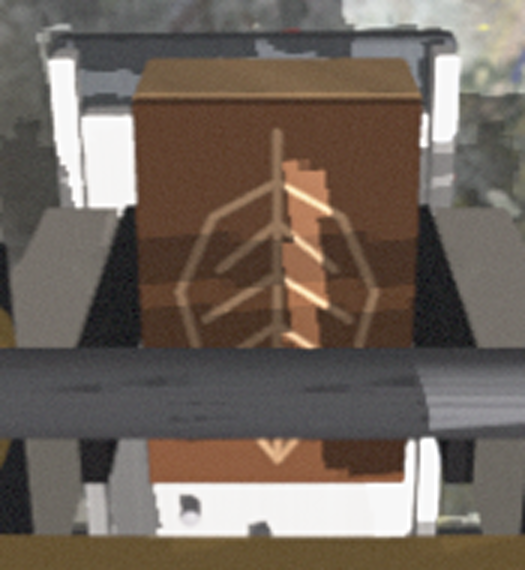

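```bash
python3 - <<'E'
from h import *
np.set_printoptions(precision=4,suppress=True)
T=T_tool(); print(T[:3,3])
f=lambda a,b:(a/8+225-.44,b/8+205-.44)
P={}
for n,(a,b),h in [('A',(355,115),.035),('B',(421,141),.035),('C',(406,228),.035),('NL',(128,405),.03),('NR',(465,438),.03),('knobtop',(304,328),.061),('knobbase',(304,395),.030)]:
    P[n]=plane('side',*f(a,b),h); print(n,P[n], 'wrist crop', (w2px('wrist',P[n],T)-[165,165])*3)
v=P['B']-P['C'];print(np.degrees(np.arctan2(-v[0],v[1])),np.linalg.norm(v))
v=P['NR']-P['NL'];print(np.degrees(np.arctan2(v[1],v[0])),np.linalg.norm(v))
for uv in [(190,508),(260,528)]:
    print(plane('wrist',uv[0]/3+165-.3,uv[1]/3+165-.3,.037,T))
# bed front corners in wrist: white start (82,110) 
print(plane('wrist',82/3+165,112/3+165,.03,T))
# block in hand corners top face (z= tcp -.0095+.024)
h=T[2,3]-.0095+.024
for uv in [(135,98),(420,98),(150,482),(404,482)]:
    w=plane('wrist',uv[0]/3+165-.3,uv[1]/3+165-.3,h,T); print('blk',w,(np.linalg.inv(T)@np.r_[w,1])[:3])
E
```

```text
[ 0.5854 -0.1477  0.189 ]
A [0.6141 0.0509 0.035 ] wrist crop [255.5353 537.8802]
B [0.6391 0.0363 0.035 ] wrist crop [185.2815 512.0003]
C [ 0.634  -0.0163  0.035 ] wrist crop [180.7414 392.2892]
NL [ 0.5407 -0.113   0.03  ] wrist crop [423.269  111.4756]
NR [ 0.6551 -0.1221  0.03  ] wrist crop [ 78.4291 118.041 ]
knobtop [ 0.5995 -0.1052  0.061 ] wrist crop [247.4043 187.1804]
knobbase [ 0.6002 -0.1038  0.03  ] wrist crop [248.1041 153.6539]
-5.560484760724662 0.05283834471484859
-4.529503130181246 0.11475424404058862
[0.637  0.0325 0.037 ]
[0.612  0.0442 0.037 ]
[ 0.6536 -0.1241  0.03  ]
blk [ 0.6042 -0.1841  0.2035] [-0.0223 -0.0343 -0.0145]
blk [ 0.5616 -0.1798  0.2035] [ 0.0205 -0.0343 -0.0145]
blk [ 0.6116 -0.1148  0.2035] [-0.0228  0.0354 -0.0145]
blk [ 0.5682 -0.1104  0.2035] [ 0.0208  0.0354 -0.0145]
```

Side and wrist views agree to about 3 mm: the register is near (0.610,0.011), the press yaw is about -5.5°, and the block sits centred in the jaws. I'll move above the bed, about 5 mm short of the pins on both axes.

```bash
python3 -m jog '0 0 0 -0.08 1 0 -0.5;0 0 0 0 1 0 -0.5;0 0 0 0 1 0 -0.5;0 0 0 0 0.85 0.4 -0.5;0 0 0 0 0 1 -0.5;0 0 0 0 0 1 -0.5;0 0 0 0 0 0.8 -0.5;0 0 0 0 0 0 -0.5'; python3 - <<'E'
from h import *
np.set_printoptions(precision=4,suppress=True)
print(ctrl.get_obs())
save('side','d1');save('wrist','w4')
p=cv2.imread('pics/d1.png'); cv2.imwrite('pics/d1p.png',cv2.resize(p[130:280,200:330],None,fx=4,fy=4,interpolation=cv2.INTER_CUBIC))
E
```

```text
clock: 7.68
tool_pos: [0.6019, 0.0025, 0.0588]
orientation: [-179.9, -0.3, 174.1]
force: [-0.2, 0.7, 0.1]
opening: 0.0449
{'clock': 7.675, 'joint_pos': array([ 18.8056,  22.8632, -20.1472,  -0.0277, -47.3011, -24.6468]), 'qvel': array([ 0.2236, -2.6411,  3.0085,  1.1789, -2.0386, -0.034 ]), 'tau': array([  0.1814, -53.3997,  22.0559,   5.2769,   0.5874,   0.0056]), 'tool_pos': array([0.6019, 0.0025, 0.0588]), 'orientation': array([-179.8885,   -0.2916,  174.1397]), 'force': array([-0.1514,  0.7496,  0.1153]), 'moment': array([-0.0381,  0.0909,  0.0723]), 'opening': 0.04491658168372878}
```

View pics/d1p.png

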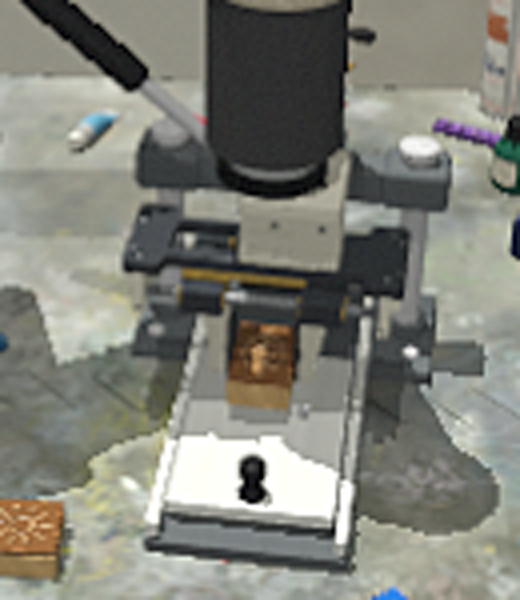

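View pics/w4.png

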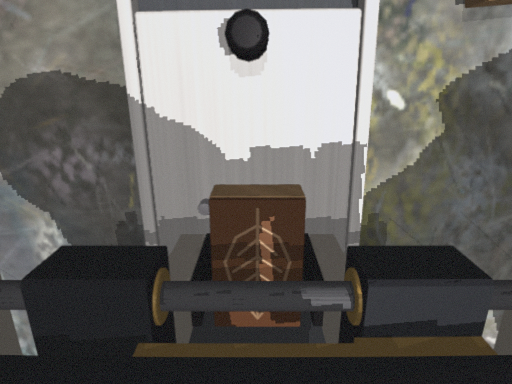

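The block hovers over the bed, with pin C just left of it at (204,206) and the knob at (248,30). I'll measure both to refine the register point.

```bash
python3 - <<'E'
from h import *
np.set_printoptions(precision=4,suppress=True)
p=cv2.imread('pics/w4.png'); cv2.imwrite('pics/w4p.png',cv2.resize(p[0:250,120:390],None,fx=2.96,fy=2.4,interpolation=cv2.INTER_CUBIC))
T=T_tool()
C=plane('wrist',204,203,.040,T);print('C',C)
K=plane('wrist',248,31,.061,T);print('K',K)
for v in (60,150,230):pass
l=[plane('wrist',u,v,.03,T) for u,v in [(137,14),(361,14)]];print(l)
E
```

```text
C [ 0.6336 -0.0182  0.04  ]
K [ 0.5986 -0.1018  0.061 ]
[array([ 0.6546, -0.12  ,  0.03  ]), array([ 0.5406, -0.1083,  0.03  ])]
```

View pics/w4p.png

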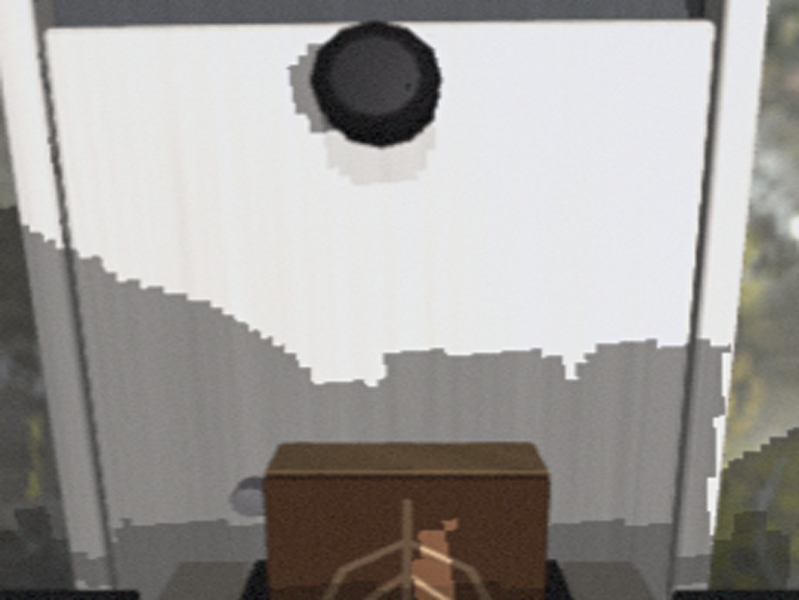

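```bash
python3 -m jog '0 0 0 0 0.1 0.2 -0.5;0 0 0 0 0 0.2 -0.5;0 0 0 0 0 0 -0.5;0 0 0 0 0 0.04 -0.5;0 0 0 0 0 0 -0.5'
```

```text
clock: 8.4
tool_pos: [0.6043, 0.0078, 0.0438]
orientation: [180.0, 0.0, 174.2]
force: [0.2, 0.7, -1.0]
opening: 0.0445
```

```bash
python3 -m jog '0 0 0 0 0 0.04 -0.5;0 0 0 0 0 0.03 -0.5;0 0 0 0 0 0 -0.5;0 0 0 0 0 0 -0.5'
```

```text
clock: 8.9
tool_pos: [0.6043, 0.0078, 0.041]
orientation: [-180.0, 0.0, 174.2]
force: [-0.3, -0.5, 0.4]
opening: 0.0447
```

```bash
python3 -m jog '0 0 0 -0.05 0 0 -0.5;0 0 0 0 0.05 0 -0.5;0 0 0 0 0 0 -0.5;0 0 0 0 0 0 -0.5'; python3 -m jog '0 0 0 -0.04 0 0 -0.5;0 0 0 0 0 0 -0.5;0 0 0 0 0 0 -0.5';  python3 -m jog '0 0 0 0 0.04 0 -0.5;0 0 0 0 0 0 -0.5;0 0 0 0 0 0 -0.5'
```

```text
clock: 9.4
tool_pos: [0.6064, 0.0096, 0.041]
orientation: [180.0, -0.0, 174.2]
force: [-0.7, 0.1, -0.5]
opening: 0.0446
clock: 9.78
tool_pos: [0.6072, 0.0093, 0.0406]
orientation: [-180.0, -0.1, 174.2]
force: [-4.1, 1.0, -0.6]
opening: 0.0444
clock: 10.15
tool_pos: [0.6073, 0.0107, 0.0406]
orientation: [-180.0, -0.1, 174.2]
force: [-5.6, -0.8, -0.7]
opening: 0.0443
```

```bash
python3 -m jog '0 0 0 0.02 0.04 0 -0.5;0 0 0 0 0 0 -0.5;0 0 0 0 0 0 -0.5'; python3 -m jog '0 0 0 0 0.04 0 -0.5;0 0 0 0 0 0 -0.5;0 0 0 0 0 0 -0.5'
```

```text
clock: 10.52
tool_pos: [0.6075, 0.0127, 0.0409]
orientation: [-180.0, -0.0, 174.2]
force: [-3.0, -0.7, -1.9]
opening: 0.0445
clock: 10.9
tool_pos: [0.6076, 0.0143, 0.0409]
orientation: [180.0, -0.0, 174.2]
force: [-4.4, -0.8, -1.3]
opening: 0.0445
```

```bash
python3 - <<'E'
from h import *
np.set_printoptions(precision=4,suppress=True)
save('wrist','w5')
T=T_tool()
p=cv2.imread('pics/w5.png'); cv2.imwrite('pics/w5p.png',cv2.resize(p[0:250,120:390],None,fx=2.96,fy=2.4,interpolation=cv2.INTER_CUBIC))
E
```

```text
(no output)
```

View pics/w5p.png

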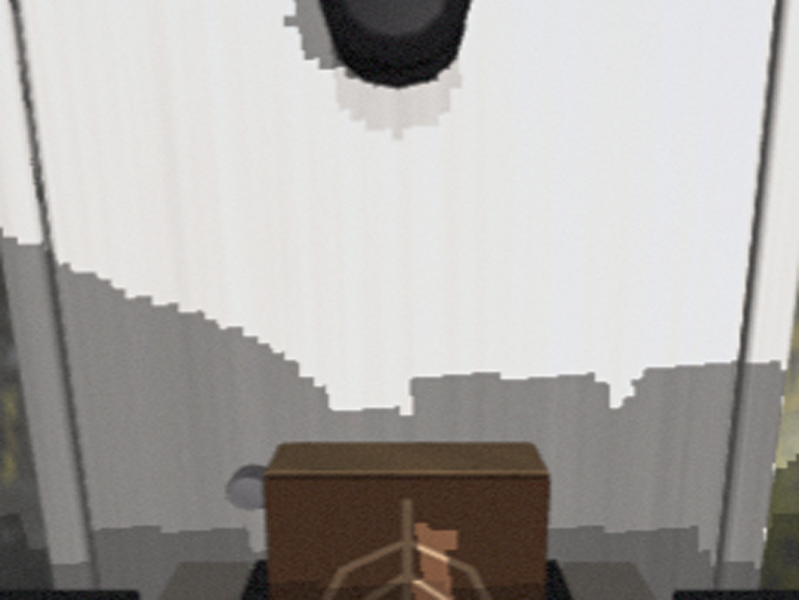

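```bash
python3 - <<'E'
from h import *
np.set_printoptions(precision=4,suppress=True)
T=T_tool(); Ti=np.linalg.inv(T)
for (a,b,h) in [(248,480,.040),(228,488,.037)]:
    C=plane('wrist',a/2.96+120-.3,b/2.4-.3,h,T);print('C',C,(Ti@np.r_[C,1])[:3])
for a,b,h in [(272,474,.055),(548,474,.055),(284,443,.031),(536,443,.031)]:
    C=plane('wrist',a/2.96+120-.3,b/2.4-.3,h,T);print('blk',C,(Ti@np.r_[C,1])[:3])
K=plane('wrist',395/2.96+120,85/2.4,.046,T);print('K front lower',K,(Ti@np.r_[K,1])[:3])
# shadow-based nothing
E
```

```text
C [ 0.6324 -0.0161  0.04  ] [-0.0278 -0.0278  0.0009]
C [ 0.6368 -0.0137  0.037 ] [-0.0318 -0.025   0.0039]
blk [ 0.6256 -0.0219  0.055 ] [-0.0215 -0.0343 -0.0141]
blk [ 0.5837 -0.0176  0.055 ] [ 0.0206 -0.0342 -0.0141]
blk [ 0.6267 -0.0209  0.031 ] [-0.0225 -0.0332  0.0099]
blk [ 0.5826 -0.0164  0.031 ] [ 0.0218 -0.0331  0.0099]
K front lower [ 0.5997 -0.0879  0.046 ] [-0.0024 -0.1026 -0.0051]
```

```bash
python3 -m jog '0 0 0 0 0.03 0 -0.5;0 0 0 0 0 0 -0.5;0 0 0 0 0 0 -0.5'; python3 -m jog '0 0 0 0 0.04 0 -0.5;0 0 0 0 0 0 -0.5;0 0 0 0 0 0 -0.5'
```

```text
clock: 11.32
tool_pos: [0.6077, 0.0155, 0.0409]
orientation: [-180.0, -0.0, 174.2]
force: [-5.2, -1.8, -0.7]
opening: 0.0445
clock: 11.7
tool_pos: [0.6079, 0.0172, 0.0409]
orientation: [180.0, -0.0, 174.2]
force: [-4.4, -0.6, -2.0]
opening: 0.0447
```

```bash
python3 - <<'E'
from h import *
np.set_printoptions(precision=4,suppress=True)
save('wrist','w6'); save('side','d2')
a=cv2.imread('pics/w5.png')[150:230,170:250];b=cv2.imread('pics/w6.png')[150:230,170:250]
cv2.imwrite('pics/cmp.png',cv2.resize(np.hstack([a,b]),None,fx=4.5,fy=4.5,interpolation=cv2.INTER_CUBIC))
a=cv2.imread('pics/w5.png',0).astype(np.float32);b=cv2.imread('pics/w6.png',0).astype(np.float32)
for r in [(0,40,200,300),(185,215,190,208),(30,160,110,380)]:
  s=np.s_[r[0]:r[1],r[2]:r[3]]; print(r,cv2.phaseCorrelate(a[s].copy(),b[s].copy()))
p=cv2.imread('pics/d2.png'); cv2.imwrite('pics/d2p.png',cv2.resize(p[205:275,225:310],None,fx=8,fy=8,interpolation=cv2.INTER_CUBIC))
E
```

```text
(0, 40, 200, 300) ((0.13775807316023503, -0.33507925241216796), 0.9243419210910797)
(185, 215, 190, 208) ((0.10419505573448262, 0.052313609706224895), 0.9756625272609569)
(30, 160, 110, 380) ((0.1403820590814462, 0.45850436619437573), 0.7143114418061182)
```

View pics/cmp.png

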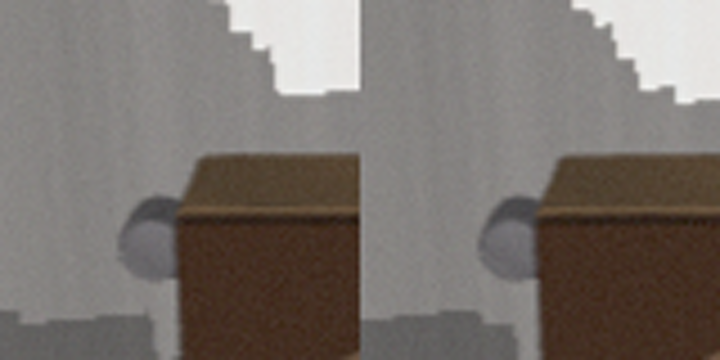

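View pics/d2p.png

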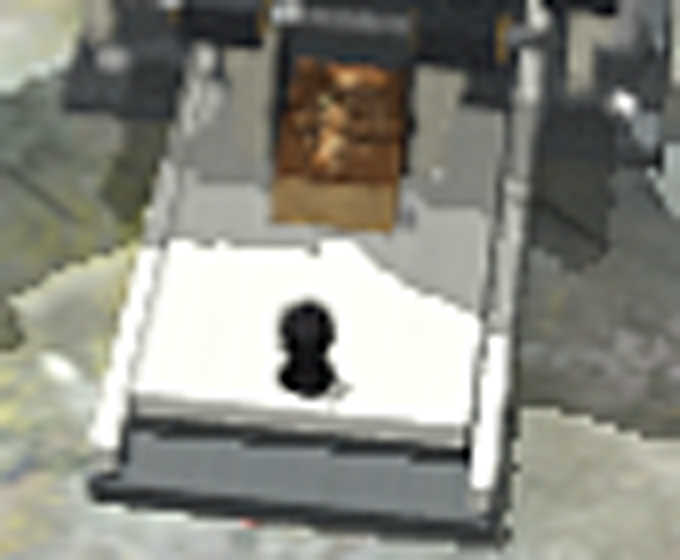

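```bash
python3 -m jog '0 0 0 0.04 0 0 -0.5;0 0 0 0 0 0 -0.5;0 0 0 0 0.04 0 -0.5;0 0 0 0 0.04 0 -0.5;0 0 0 0 0 0 -0.5;0 0 0 0 0 0 -0.5';python3 - <<'E'
from h import *
save('wrist','w7')
a=cv2.imread('pics/w6.png')[150:230,170:250];b=cv2.imread('pics/w7.png')[150:230,170:250]
cv2.imwrite('pics/cmp2.png',cv2.resize(np.hstack([a,b]),None,fx=4.5,fy=4.5,interpolation=cv2.INTER_CUBIC))
print(ctrl.get_obs()['force'],ctrl.get_obs()['tool_pos'])
E
```

```text
clock: 12.55
tool_pos: [0.6068, 0.0208, 0.041]
orientation: [180.0, 0.0, 174.2]
force: [0.4, -0.2, -1.1]
opening: 0.0447
[-0.29267466 -0.83354854 -0.67707349] [0.60674358 0.02070231 0.04099059]
```

View pics/cmp2.png

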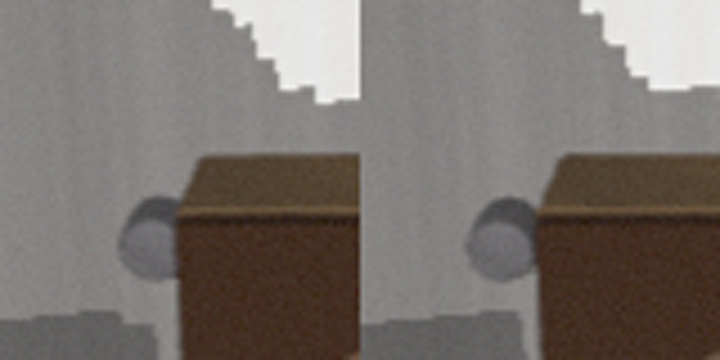

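With x relaxed, a 3 mm push in y left the pin unchanged relative to the block. So the end pin is in contact and the bed moves with it. Now I'll press against the pair, lower and let go.

```bash
python3 -m jog '0 0 0 -0.04 0 0 -0.5;0 0 0 0 0 0 -0.5;0 0 0 0 0 0.03 -0.5;0 0 0 0 0 0.02 -0.5;0 0 0 0 0 0 -0.5;0 0 0 0 0 0 -0.5'
```

```text
clock: 13.35
tool_pos: [0.608, 0.0202, 0.0394]
orientation: [-180.0, -0.0, 174.2]
force: [-3.1, 0.4, 5.4]
opening: 0.0446
```

```bash
python3 -m jog '0 0 0 0 0 0 0.3;0 0 0 0 0 0 0.3;0 0 0 0 0 0 0.3;0 0 0 0 0 0 0.3';python3 - <<'E'
from h import *
save('wrist','w8');save('side','d3')
b=cv2.imread('pics/w8.png')[100:330,130:390]
cv2.imwrite('pics/w8p.png',cv2.resize(b,None,fx=3,fy=2.6,interpolation=cv2.INTER_CUBIC))
E
```

```text
clock: 13.85
tool_pos: [0.6084, 0.0202, 0.0389]
orientation: [-180.0, 0.0, 174.2]
force: [0.0, -0.9, -0.2]
opening: 0.0567
```

View pics/w8p.png

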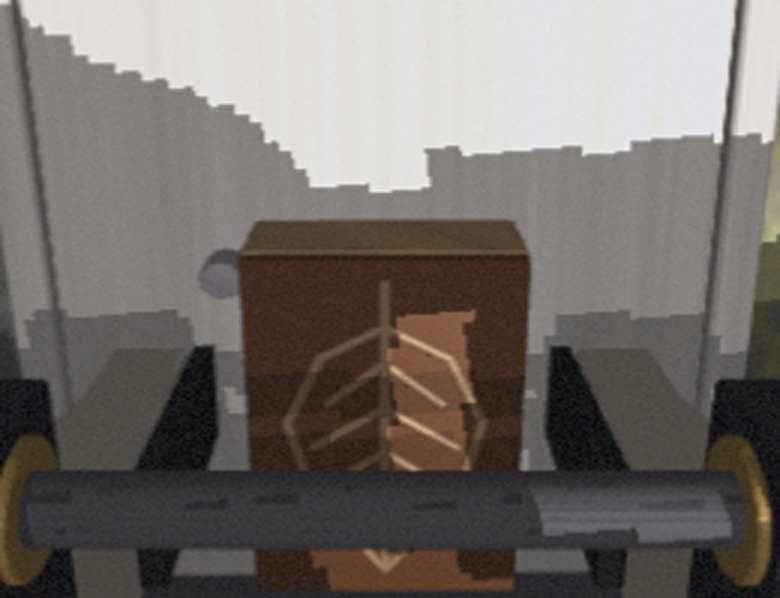

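Released and clear. I'll go up and back to check the seating from above.

```bash
python3 -m jog '0 0 0 0 0 -0.3 0.3;0 0 0 0 0 -0.8 0.3;0 0 0 0 0 -1 0.3;0 0 0 0 0 -1 0.3;0 0 0 0 -0.8 -0.5 0.3;0 0 0 0 -1 0 0.3;0 0 0 0 -1 0 0.3;0 0 0 0 0 0 0.3';python3 - <<'E'
from h import *
save('wrist','w9');save('side','d4');print(T_tool()[:3,3])
b=cv2.imread('pics/d4.png')[190:280,220:320]
cv2.imwrite('pics/d4p.png',cv2.resize(b,None,fx=6,fy=6,interpolation=cv2.INTER_CUBIC))
E
```

```text
clock: 14.95
tool_pos: [0.5966, -0.0934, 0.184]
orientation: [-180.0, 0.0, 174.1]
force: [1.2, -0.3, 1.0]
opening: 0.0568
[ 0.59705328 -0.09156705  0.18373091]
```

View pics/w9.png

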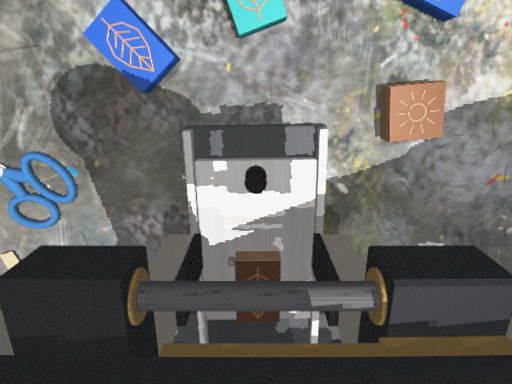

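View pics/d4p.png

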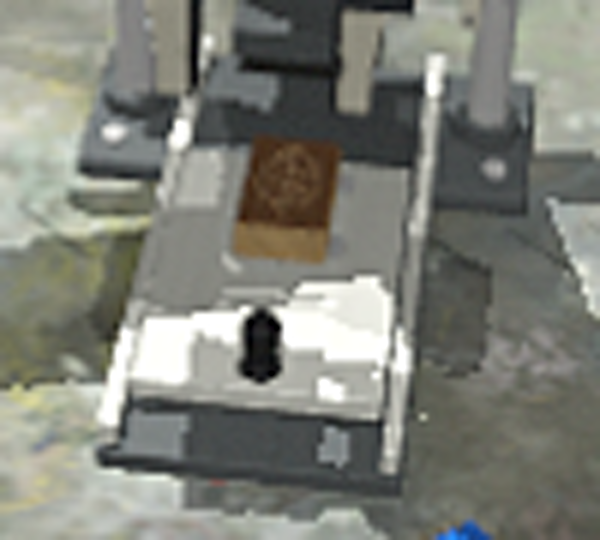

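```bash
python3 - <<'E'
from h import *
np.set_printoptions(precision=4,suppress=True)
b=cv2.imread('pics/w9.png')[120:345,170:345]
cv2.imwrite('pics/w9p.png',cv2.resize(b,None,fx=4,fy=2.6,interpolation=cv2.INTER_CUBIC))
E
```

```text
(no output)
```

View pics/w9p.png

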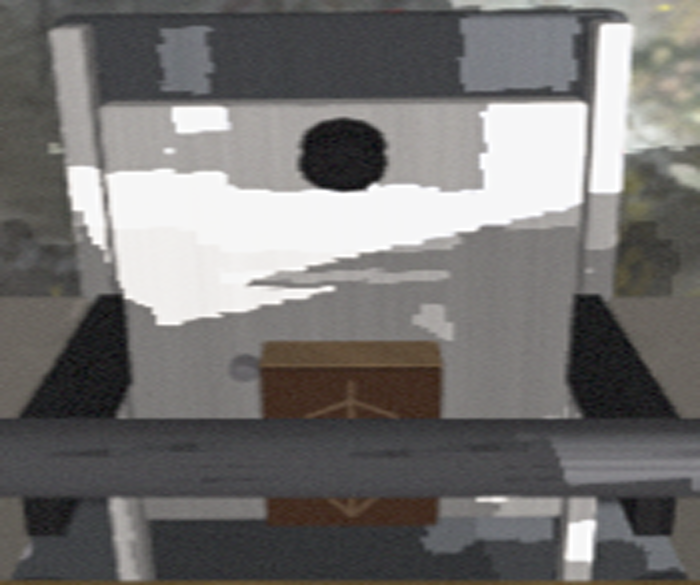

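```bash
python3 - <<'E'
from h import *
np.set_printoptions(precision=4,suppress=True)
T=T_tool()
g=lambda a,b,h: plane('wrist',a/4+170-.4,b/2.6+120-.3,h,T)
K=g(343,153,.061); F=(g(103,103,.03)+g(588,102,.03))/2; e=g(103,103,.03)-g(588,102,.03)
yaw=np.arctan2(e[1],e[0]); print('K',K,'F',F,'yaw',np.degrees(yaw),np.linalg.norm(e))
c=[g(262,367,.054),g(441,367,.054),g(437,525,.054),g(268,525,.054)]
B=np.mean(c,0); print('blk',B)
for i in range(4):
  q=c[(i+1)%4]-c[i]; print(np.linalg.norm(q),np.degrees(np.arctan2(q[1],q[0])))
y=np.array([.0993,.995,0]);x=np.array([.995,-.0993,0])
for n,P,off in [('K',K,115),('F',F,130)]:
  d=(B-P)*1000; print(n,d@x,d@y-off)
C=g(243,366,.04); d=(C-B)*1000; print('C',d@x-26.5,d@y+26)
E
```

```text
K [ 0.5992 -0.0963  0.061 ] F [ 0.5977 -0.1065  0.03  ] yaw -5.689572146311332 0.11419842757068513
blk [0.6094 0.0223 0.054 ]
0.04292411834988253 174.15764981252713
0.07024513904665126 84.50397904754944
0.043306135913467145 -5.821092740098937
0.0702599357977408 -95.80762237386745
K -1.6232333928679505 4.038008588114295
F -1.1965465165087892 -0.6777364526694214
C 0.8184278222663579 -1.7151538274336957
```

The block is seated and square: yaw -5.8° against the bed's -5.7°, and about 1 mm off place. Next I'll close the fingers and descend behind the knob to push it.

```bash
python3 -m jog '0 0 0 0 -1 0 -1;0 0 0 0 -0.1 0.2 -1;0 0 0 0 0 0.5 -1;0 0 0 0 0 0.6 -1;0 0 0 0 0 0.7 -1;0 0 0 0 0 0.7 -1;0 0 0 0 0 0.7 -1;0 0 0 0 0 0 -1'; python3 -m jog '0 0 0 0 0 0 -1;0 0 0 0 0 0 -1';python3 - <<'E'
from h import *
save('wrist','w10');save('side','d5');print(T_tool()[:3,3])
b=cv2.imread('pics/d5.png')[130:280,200:330]
cv2.imwrite('pics/d5p.png',cv2.resize(b,None,fx=4,fy=4,interpolation=cv2.INTER_CUBIC))
E
```

```text
clock: 16.05
tool_pos: [0.5911, -0.134, 0.0449]
orientation: [-180.0, -0.3, 174.3]
force: [0.2, -0.5, 0.3]
opening: 0.0004
clock: 16.3
tool_pos: [0.5936, -0.1346, 0.0484]
orientation: [180.0, 0.1, 174.2]
force: [-0.2, 0.5, 0.2]
opening: 0.0005
[ 0.59328454 -0.13480169  0.04814316]
```

View pics/d5p.png

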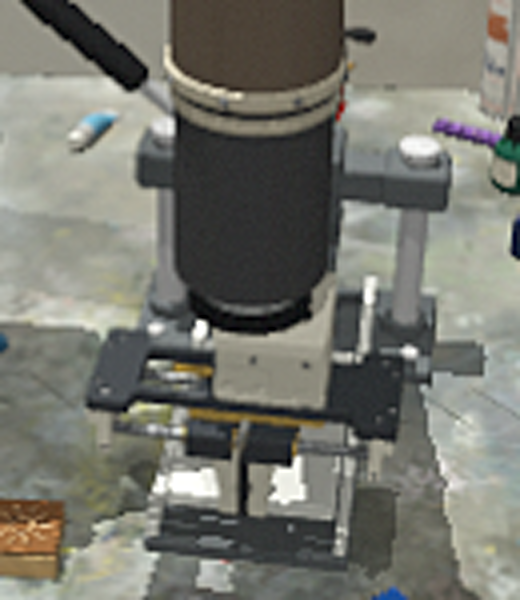

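View pics/w10.png

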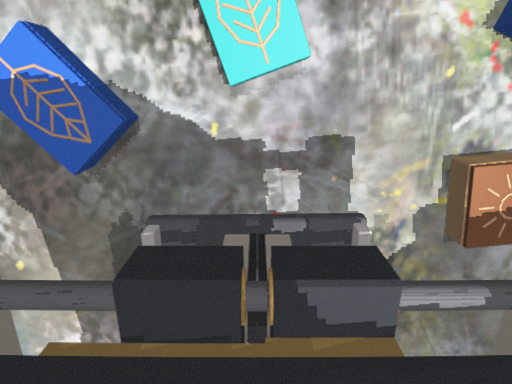

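Fingers are shut and centred behind the knob. I'll advance gently to contact.

```bash
python3 -m jog '0 0 0 0 0.1 0.1 -1;0 0 0 0 0.1 0 -1;0 0 0 0 0.1 0 -1;0 0 0 0 0.1 0 -1;0 0 0 0 0.1 0 -1;0 0 0 0 0.15 0 -1;0 0 0 0 0.15 0 -1;0 0 0 0 0.15 0 -1'
```

```text
clock: 17.4
tool_pos: [0.5963, -0.0969, 0.043]
orientation: [-180.0, -0.0, 174.2]
force: [0.1, -1.5, 1.3]
opening: 0.0003
```

```bash
python3 -m jog '0 0 0 0 0.2 0 -1;0 0 0 0 0.2 0 -1;0 0 0 0 0.2 0 -1;0 0 0 0 0.2 0 -1;0 0 0 0 0.2 0 -1;0 0 0 0 0.2 0 -1;0 0 0 0 0.15 0 -1;0 0 0 0 0.1 0 -1';python3 - <<'E'
from h import *
save('side','d6');print(T_tool()[:3,3])
b=cv2.imread('pics/d6.png')[130:280,200:330]
cv2.imwrite('pics/d6p.png',cv2.resize(b,None,fx=4,fy=4,interpolation=cv2.INTER_CUBIC))
E
```

```text
clock: 18.4
tool_pos: [0.6023, -0.039, 0.0429]
orientation: [180.0, 0.0, 174.2]
force: [-1.5, -2.2, 0.2]
opening: 0.0005
[ 0.60257335 -0.03865342  0.0429958 ]
```

View pics/d6p.png

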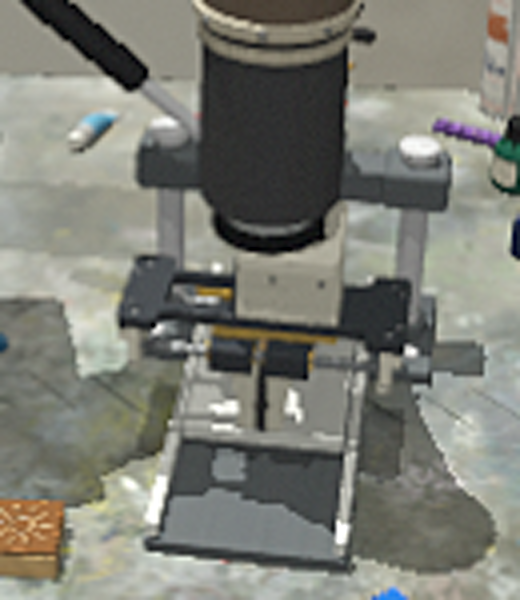

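```bash
python3 -m jog '0 0 0 0 0.15 0 -1;0 0 0 0 0.2 0 -1;0 0 0 0 0.15 0 -1;0 0 0 0 0.1 0 -1;0 0 0 0 0 0 -1'; python3 -m jog '0 0 0 0 0.08 0 -1;0 0 0 0 0.08 0 -1;0 0 0 0 0 0 -1'
```

```text
clock: 19.08
tool_pos: [0.605, -0.0149, 0.043]
orientation: [180.0, 0.0, 174.2]
force: [-0.6, -0.1, 0.0]
opening: 0.0003
clock: 19.45
tool_pos: [0.6055, -0.0089, 0.043]
orientation: [180.0, 0.0, 174.2]
force: [0.5, 0.2, -0.1]
opening: 0.0001
```

```bash
python3 -m jog '0 0 0 0 0.1 0 -1;0 0 0 0 0.1 0 -1;0 0 0 0 0 0 -1'; python3 -m jog '0 0 0 0 0.1 0 -1;0 0 0 0 0.1 0 -1;0 0 0 0 0 0 -1'
```

```text
clock: 19.82
tool_pos: [0.6058, -0.0021, 0.043]
orientation: [-179.9, -0.0, 174.2]
force: [0.5, -7.8, 0.8]
opening: 0.0002
clock: 20.2
tool_pos: [0.6056, -0.0013, 0.043]
orientation: [-179.4, -0.2, 174.2]
force: [6.5, -43.8, 0.7]
opening: 0.0003
```

The bed hit its stop at y≈-0.002. The last row built up 44 N there, under the 120 N wrist limit. I'll back off now, then rise.

```bash
python3 -m jog '0 0 0 0 -0.2 0 -1;0 0 0 0 -0.4 0 -1;0 0 0 0 -0.4 -0.2 -1;0 0 0 0 0 -0.8 -1;0 0 0 0 0 -1 -1;0 0 0 0 -0.5 -1 -1;0 0 0 0 -0.5 -1 -1;0 0 0 0 0 0 -1';python3 - <<'E'
from h import *
save('side','d7');save('wrist','w11');print(T_tool()[:3,3])
b=cv2.imread('pics/d7.png')[100:280,200:330]
cv2.imwrite('pics/d7p.png',cv2.resize(b,None,fx=4,fy=3.3,interpolation=cv2.INTER_CUBIC))
E
```

```text
clock: 21.2
tool_pos: [0.6007, -0.0739, 0.2076]
orientation: [179.9, 0.4, 174.2]
force: [0.3, 0.2, -0.9]
opening: 0.0004
[ 0.59882667 -0.07299642  0.20377125]
```

View pics/d7p.png

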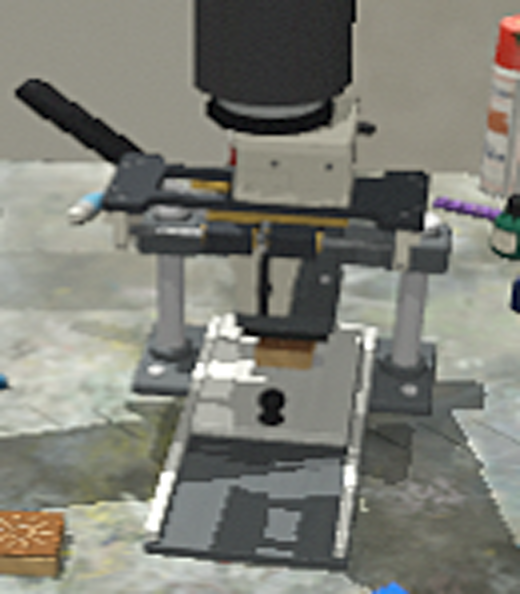

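View pics/w11.png

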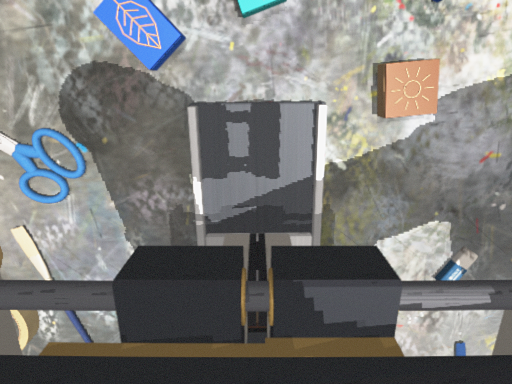

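```bash
python3 - <<'E'
from h import *
np.set_printoptions(precision=4,suppress=True)
T=T_tool()
print('knob',plane('side',271/4+200-.4,400/3.3+100-.4,.061))
NL=plane('side',191/4+200,435/3.3+100,.03);NR=plane('side',347/4+200,447/3.3+100,.03);print('front',NL,NR,(NL+NR)/2+.13*np.array([.0993,.995,0]))
tl=plane('wrist',190,103,.03,T);tr=plane('wrist',325,102,.03,T);m=(tl+tr)/2;print('track end',tl,tr,np.linalg.norm(tl-tr),m+.27*np.array([.0993,.995,0]))
print(ctrl.get_obs()['joint_pos'])
E
```

```text
knob [0.6095 0.0064 0.061 ]
front [ 0.5537 -0.0097  0.03  ] [ 0.6673 -0.0189  0.03  ] [0.6234 0.115  0.03  ]
track end [ 0.6572 -0.1443  0.03  ] [ 0.5289 -0.132   0.03  ] 0.128784841076421 [0.6199 0.1305 0.03  ]
[ 11.5679  14.6968 -10.696   -0.0343 -64.511  -17.3655]
```

```bash
python3 -m jog '0 0 1 0 0 -1 -1;0 0 1 0 0 -1 -1;0 0 1 0 0 -1 -1;0 0 1 0 0 -0.8 -1;0 0 1 0 0 0 -1;0 0 1 0 0 0 -1;0 0 1 0 0 0 -1;0 0 1 0 0 0 -1'
```

```text
clock: 22.3
tool_pos: [0.5986, -0.0723, 0.3535]
orientation: [-179.9, -0.1, 128.2]
force: [0.8, -0.1, -0.3]
opening: 0.0006
```

The side estimates of the knob and bed front disagree with the expected home by about 12 mm. I'll check whether the bed is really home before touching the lever.

```bash
python3 - <<'E'
from h import *
save('side','d8')
b=cv2.imread('pics/d8.png')[150:285,215:325]
cv2.imwrite('pics/d8p.png',cv2.resize(b,None,fx=5,fy=4.4,interpolation=cv2.INTER_CUBIC))
b=cv2.imread('pics/d0.png')[150:285,215:325]
cv2.imwrite('pics/d0q.png',cv2.resize(b,None,fx=5,fy=4.4,interpolation=cv2.INTER_CUBIC))
E
```

```text
(no output)
```

View pics/d8p.png

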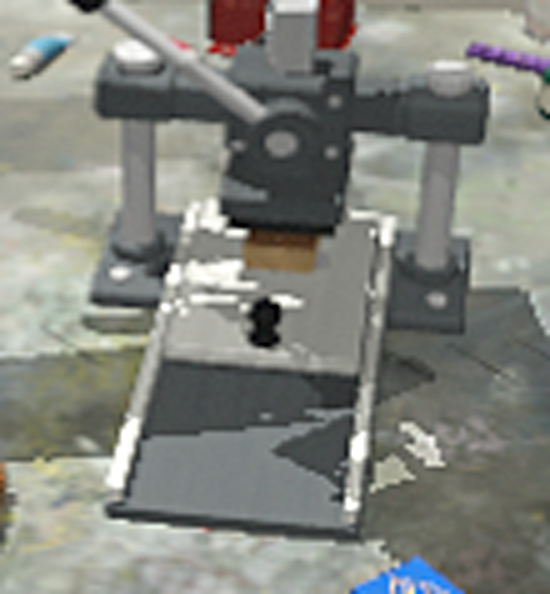

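View pics/d0q.png

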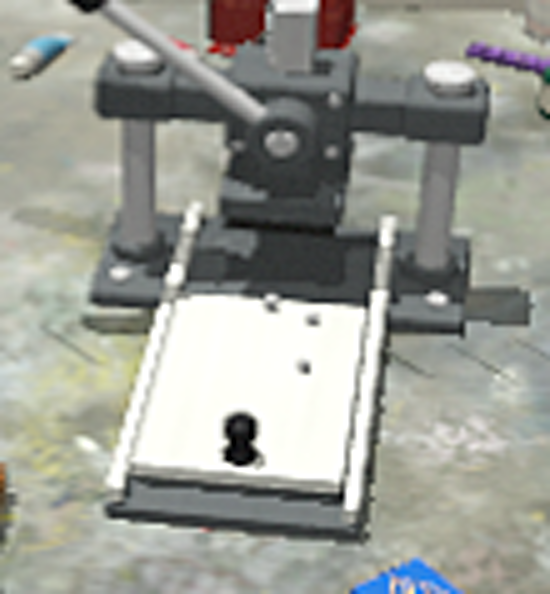

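```bash
python3 - <<'E'
from h import *
np.set_printoptions(precision=4,suppress=True)
y=np.array([.0993,.995,0]);x=np.array([.995,-.0993,0])
d=np.load('/tmp/d8.npy')
g=lambda a,b,h: plane('side',a/5+215-.4,b/4.4+150-.4,h)
def dep(a,b):
    u,v=int(round(a/5+215-.4)),int(round(b/4.4+150-.4)); return px2w('side',u,v,d[v,u])
e=(g(107,518,0)+g(362,540,0))/2; print('track end',g(107,518,0),g(362,540,0),'O',e+.27*y)
h=g(283,143,.15); print('hub cap face',h,'dep',dep(283,143),'O',h+.060*y)
f=(g(90,303,0.0)+g(467,330,0.0))/2; print('foot front at z0?',f,'O',f+.055*y, dep(120,272),dep(437,299))
# rail far ends (near press back?) y=+55
print('post caps', dep(137,55),dep(450,72))
print('posts mid', dep(137,170),dep(440,200))
fr=(g(163,362,.03)+g(355,373,.03))/2; print('bed front',fr,'reg',fr+.13*y)
print('front depth',dep(200,358),dep(320,364), 'knob',g(265,304,.061),dep(264,305))
print('block front face top',dep(270,236),dep(290,250))
p=cv2.imread('pics/d8.png')
E
```

```text
track end [ 0.5294 -0.1297  0.    ] [ 0.6683 -0.1402 -0.    ] O [ 0.6257  0.1337 -0.    ]
hub cap face [0.6163 0.0769 0.15  ] dep [0.6157 0.0719 0.1534] O [0.6222 0.1366 0.15  ]
foot front at z0? [0.618  0.0846 0.    ] O [0.6235 0.1393 0.    ] [0.5187 0.1052 0.0209] [0.7164 0.0808 0.0216]
post caps [0.5266 0.1292 0.1846] [0.7148 0.1196 0.1845]
posts mid [0.5263 0.1317 0.0906] [0.7158 0.1107 0.0873]
bed front [ 0.6081 -0.0121  0.03  ] reg [0.621  0.1172 0.03  ]
front depth [0.5744 0.0027 0.0244] [ 0.6449 -0.0035  0.0294] knob [0.61   0.0168 0.061 ] [0.6083 0.0117 0.0635]
block front face top [0.6124 0.1036 0.0573] [0.625  0.0934 0.0537]
```

```bash
python3 - <<'E'
from h import *
np.set_printoptions(precision=4,suppress=True)
y=np.array([.0993,.995,0]);x=np.array([.995,-.0993,0])
b=cv2.imread('pics/d8.png')[185:240,240:300]
cv2.imwrite('pics/d8z.png',cv2.resize(b,None,fx=11,fy=10,interpolation=cv2.INTER_CUBIC))
E
```

```text
(no output)
```

View pics/d8z.png

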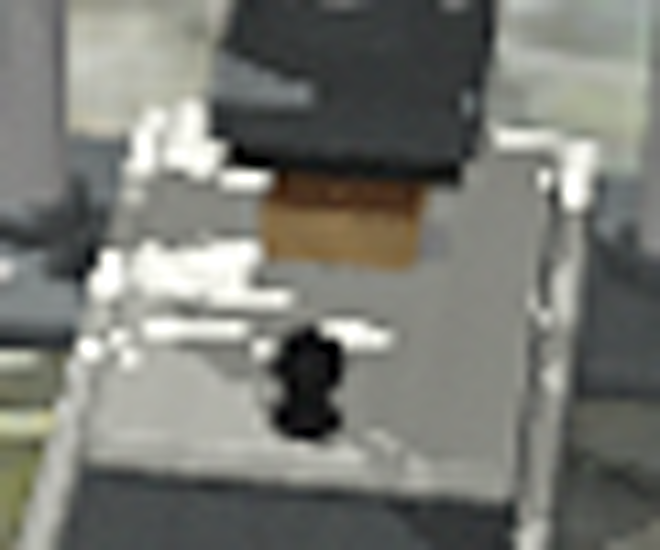

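```bash
python3 - <<'E'
from h import *
np.set_printoptions(precision=4,suppress=True)
y=np.array([.0993,.995,0])
g=lambda a,b,h: plane('side',a/11+240-.4,b/10+185-.4,h)
m=(g(85,443,.03)+g(515,472,.03))/2;print('front',m,'reg',m+.13*y)
m=(g(262,255,.03)+g(415,268,.03))/2;print('blk base',m,'reg',m+.035*y)
m=(g(265,203,.054)+g(420,212,.054))/2;print('blk top',m,'reg',m+.035*y)
m=g(312,343,.061);print('knob',m,m+.115*y); m=g(310,435,.030);print('knob base front',m,m+.1215*y)
E
```

```text
front [0.6091 0.001  0.03  ] reg [0.622  0.1304 0.03  ]
blk base [0.6176 0.1009 0.03  ] reg [0.6211 0.1357 0.03  ]
blk top [0.618 0.096 0.054] reg [0.6215 0.1308 0.054 ]
knob [0.6111 0.0158 0.061 ] [0.6225 0.1302 0.061 ]
knob base front [0.6117 0.012  0.03  ] [0.6237 0.1329 0.03  ]
```

Re-picked edges put the register at about 0.130–0.136 against a press origin of about 0.135. With the hard stop as well, I take the bed as home. Now I'll finish the 90° turn and move over the grip.

```bash
python3 -m jog '0 0 1 0 0 0 -1;0 0 1 0 0 0 -1;0 0 1 0 0 0 -1;0 0 1 0 0 0 -1;0 0 1 0 0 0 -1;0 0 1 0 0 0 -1;0 0 1 0 0 0 -1;0 0 0.7 0 0 0 -1'; python3 -m jog '0 0 0 0 -0.6 0 -1;0 0 0 0.3 -0.8 0 -1;0 0 0 0.6 -0.8 0 -1;0 0 0 0.8 -0.8 0 -1;0 0 0 0.8 -0.8 0 -1;0 0 0 0.8 -0.3 0 -1;0 0 0 0.7 0 0 -1;0 0 0 0 0 0 -1';python3 - <<'E'
from h import *
save('side','d9');save('wrist','w12');o=ctrl.get_obs();print(o['tool_pos'],o['orientation'],o['force'])
b=cv2.imread('pics/d9.png')[60:260,180:320]
cv2.imwrite('pics/d9p.png',cv2.resize(b,None,fx=3.5,fy=3,interpolation=cv2.INTER_CUBIC))
E
```

```text
clock: 23.35
tool_pos: [0.5986, -0.0724, 0.3538]
orientation: [-179.9, 0.0, 84.2]
force: [-0.1, -0.7, -0.3]
opening: 0.0005
clock: 24.35
tool_pos: [0.4512, 0.1044, 0.3541]
orientation: [-179.9, 0.0, 84.5]
force: [0.0, -0.4, 0.5]
opening: 0.0004
[0.45134108 0.1029531  0.35428546] [-1.79929891e+02  4.52385339e-02  8.43876341e+01] [ 0.58495246 -0.06688331 -0.02578819]
```

View pics/d9p.png

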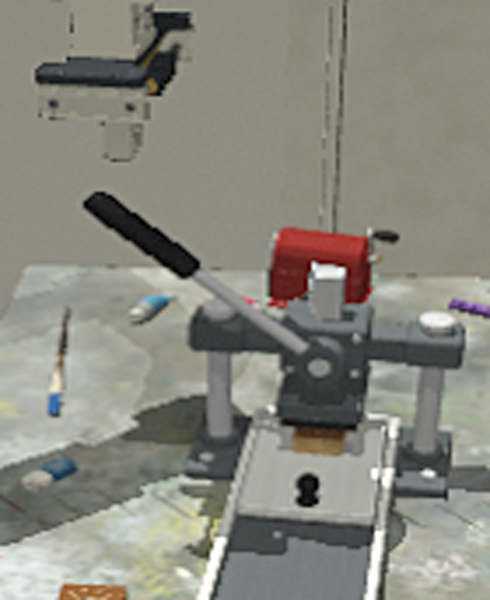

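View pics/w12.png

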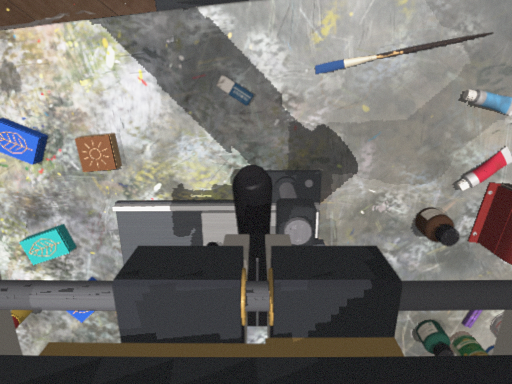

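```bash
python3 - <<'E'
from h import *
np.set_printoptions(precision=4,suppress=True)
T=T_tool();Ti=np.linalg.inv(T)
d=np.load('/tmp/w12.npy')
for u,v in [(253,175),(253,185),(253,200),(253,220),(253,235),(240,200),(266,200)]:
    w=px2w('wrist',u,v,d[v,u],T); print(u,v,w,(Ti@np.r_[w,1])[:3])
E
```

```text
253 175 [0.4236 0.1024 0.3121] [-0.0032 -0.0275  0.0422]
253 185 [0.4281 0.102  0.3183] [-0.0032 -0.023   0.0361]
253 200 [0.4377 0.101  0.3179] [-0.0032 -0.0133  0.0364]
253 220 [0.4581 0.0987 0.3004] [-0.0035  0.0072  0.0539]
253 235 [0.4426 0.101  0.3575] [-0.0028 -0.0085 -0.0032]
240 200 [0.4384 0.0927 0.3135] [-0.0114 -0.0118  0.0408]
266 200 [0.4409 0.1089 0.3111] [ 0.0049 -0.0109  0.0432]
```

The grip's centre line is 3 mm to tool -x, and its top is at about z=0.315 under the finger edge. I'll push down in stages to z≈0.163.

```bash
python3 -m jog '0 0 0 -0.08 0 0.4 -1;0 0 0 0 0 0.5 -1;0 0 0 0 0 0.4 -1;0 0 0 0 0 0.3 -1;0 0 0 0 0 0.3 -1;0 0 0 0 0 0.2 -1;0 0 0 0 0 0 -1';python3 - <<'E'
from h import *
save('side','d10');o=ctrl.get_obs();print(o['tool_pos'],o['orientation'],o['force'])
b=cv2.imread('pics/d10.png')[60:260,180:320]
cv2.imwrite('pics/d10p.png',cv2.resize(b,None,fx=3.5,fy=3,interpolation=cv2.INTER_CUBIC))
E
```

```text
clock: 25.32
tool_pos: [0.4515, 0.0995, 0.2706]
orientation: [-180.0, 0.0, 84.3]
force: [1.7, -0.6, 2.5]
opening: 0.0002
[0.45183206 0.09958842 0.27113133] [1.79953476e+02 5.39708076e-03 8.42701549e+01] [ 2.01967789 -1.41195431  2.9064892 ]
```

View pics/d10p.png

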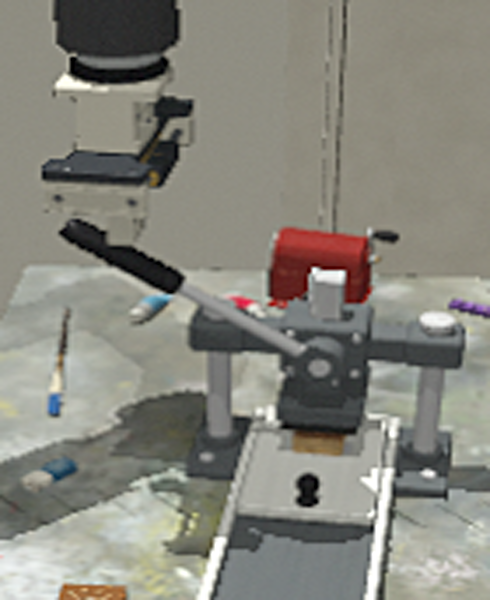

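Good contact: the lever is following down with about 3 N. Continuing.

```bash
python3 -m jog '0 0 0 0 0 0.2 -1;0 0 0 0 0 0.3 -1;0 0 0 0 0 0.3 -1;0 0 0 0 0 0.3 -1;0 0 0 0 0 0.2 -1;0 0 0 0 0 0.1 -1;0 0 0 0 0 0 -1'; python3 -m jog '0 0 0 0 0 0.2 -1;0 0 0 0 0 0.2 -1;0 0 0 0 0 0.1 -1;0 0 0 0 0 0 -1;0 0 0 0 0 0 -1'
```

```text
clock: 26.25
tool_pos: [0.4511, 0.0994, 0.2146]
orientation: [-180.0, 0.0, 84.3]
force: [-1.8, -0.5, 6.5]
opening: -0.0001
clock: 26.88
tool_pos: [0.451, 0.0994, 0.1951]
orientation: [-180.0, 0.0, 84.3]
force: [-3.7, -0.1, 8.8]
opening: 0.0003
```

```bash
python3 -m jog '0 0 0 0 0 0.2 -1;0 0 0 0 0 0.2 -1;0 0 0 0 0 0.15 -1;0 0 0 0 0 0 -1;0 0 0 0 0 0 -1';python3 - <<'E'
from h import *
save('side','d11');o=ctrl.get_obs();print(o['tool_pos'],o['orientation'],o['force'])
b=cv2.imread('pics/d11.png')[60:260,180:320]
cv2.imwrite('pics/d11p.png',cv2.resize(b,None,fx=3.5,fy=3,interpolation=cv2.INTER_CUBIC))
E
```

```text
clock: 27.5
tool_pos: [0.4504, 0.0994, 0.1731]
orientation: [-179.9, 0.0, 84.3]
force: [-7.5, 1.1, 10.8]
opening: 0.0007
[0.450415   0.09936908 0.17309279] [-1.79908025e+02  2.77898006e-02  8.42546588e+01] [-6.70652854  1.06459037 11.79280945]
```

View pics/d11p.png

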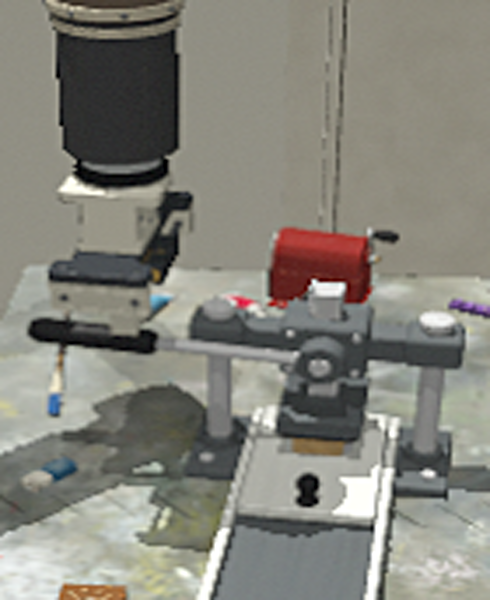

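```bash
python3 -m jog '0 0 0 0 0 0.12 -1;0 0 0 0 0 0.12 -1;0 0 0 0 0 0 -1;0 0 0 0 0 0 -1;0 0 0 0 0 0 -1';python3 - <<'E'
from h import *
save('side','d12');save('wrist','w13');o=ctrl.get_obs();print(o['tool_pos'],o['orientation'],o['force'],o['qvel'])
b=cv2.imread('pics/d12.png')[130:260,185:305]
cv2.imwrite('pics/d12p.png',cv2.resize(b,None,fx=5,fy=4.5,interpolation=cv2.INTER_CUBIC))
E
```

```text
clock: 28.18
tool_pos: [0.45, 0.0994, 0.1634]
orientation: [-179.9, 0.0, 84.2]
force: [-9.2, 1.9, 13.5]
opening: 0.0003
[0.449957   0.09938997 0.16343941] [-1.79868108e+02  2.63659785e-02  8.42502410e+01] [-9.51742988  1.67206314 12.63090548] [-0.03043073 -0.00450691 -0.03884763  0.01202446 -0.07416447 -0.04037819]
```

View pics/d12p.png

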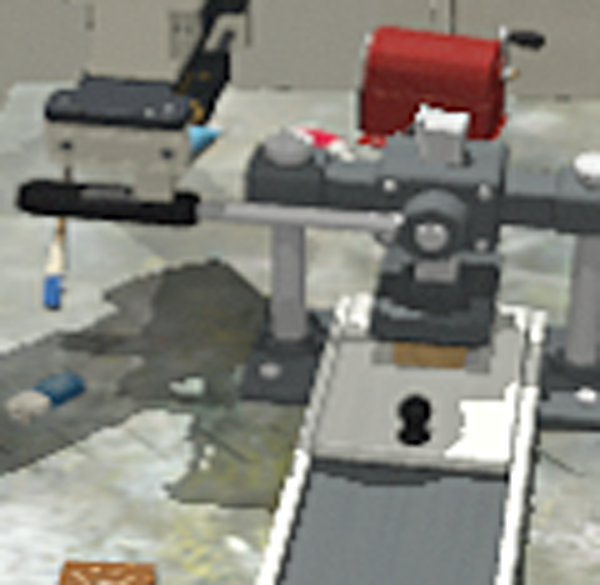

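View pics/w13.png

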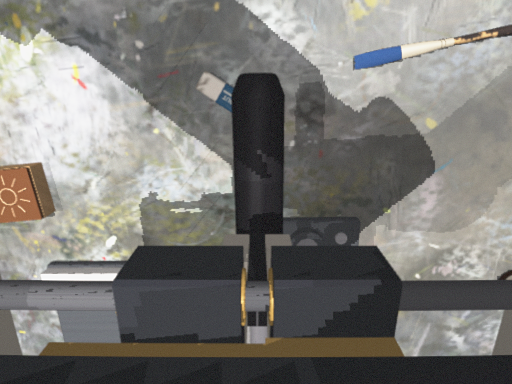

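```bash
python3 - <<'E'
from h import *
np.set_printoptions(precision=4,suppress=True)
T=T_tool();d=np.load('/tmp/w13.npy')
P=np.array([px2w('wrist',258,v,d[v,258],T) for v in range(95,228,6)])
k=np.polyfit(P[:,0],P[:,2],1); print(P[0],P[-1],'slope',k, 'z at tcp',np.polyval(k,.45))
print('knob',plane('side',414/5+185-.4,404/4.5+130-.4,.061))
print(ctrl.get_obs()['clock'],ctrl.get_obs()['force'])
E
```

```text
[0.3738 0.1068 0.165 ] [0.4376 0.1004 0.1654] slope [-0.5537  0.3944] z at tcp 0.14523701769971376
knob [0.6095 0.0134 0.061 ]
28.275 [-9.5174  1.6721 12.6309]
```

The grip's top is at z 0.165 at both ends, so it is level to about 0.01 rad, and the push is about 13 N. Handing in.

```bash
python3 - <<'E'
from h import *
print(ctrl.close_job())
E
```

```text
the job is handed in; nothing more can be done
None
```

I handed the job in at about 28 s. The brown leaf block is on the bed against the pins, the bed is home, and the arm is holding the lever level.

**Last checks**
- **Block seating:** seen from above before the bed went in, it was about 1 mm off place and square to within about 0.2°. I didn't measure it again once the pad was down on it.
- **Lever:** the fingers rest on the grip at z = 0.163. The top of the grip is the same height at both ends to about 0.4 mm. The push is about 13 N, where 12 N was expected at level.
- **Bystanders:** I never touched the square block, the glue stick or the ink bottle. I didn't measure them again at the end.

**What disagreed**
- **Bed home:** camera estimates of how far out the bed still was ranged from 0 to about 8 mm, and the last look at the knob was on the high side. A first estimate of about 12 mm came mostly from picking the wrong edge. I judged it home because it hit a hard stop and moved only 0.8 mm for the last 8 mm commanded.
- **Knob point:** one measurement of the knob put the block 4 mm off along the bed, while the bed's front edge gave under 1 mm. I took the knob reading as biased.
- **Force at the stop:** the last row pushing the bed built up 44 N, through the fingers on the knob. That is below the 120 N wrist limit, and I backed off straight away. It is above the 40 N limit for the arm or gripper body, which I took not to apply to the fingers.
- **Grip slope:** an automatic line fit to the top of the grip gave a nonsense slope, most likely from stray depth readings. I used the two end heights instead.

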